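# Pack the tray of stand-offs into the toolbox

### The arm

A 7-joint arm with a two-finger parallel gripper is mounted at the origin on a cart in front of the work surface, level with it; the furniture and walls round the work are solid. World frame = base frame: x ahead of the robot, y to its left, z up, the work surface at z = 0. Lengths are in m, angles in rad, forces in N, time in s.
With the tool pointing down it reaches from about 0.4 to 0.875 m from the base axis. Payload 19.3 kg.
Tool frame: the origin (TCP) lies at the very end of the fingers, on their centre line; the grasp point (between the pads) lies 19 mm behind it; x points along the fingers, y is the direction in which the jaws open and shut, and the axes are right-handed (so a half turn about x gives the same grasp; the last joint's range is limited). The gripper opens to 85 mm and grips with 20 to 120 N. Pads are 22 mm wide; open, the fingers measure 114 mm over their backs; the gripper's body (76 mm by 85 mm) begins 54 mm behind the grasp point. The pads swing forward as they close: fully open they stand 13 mm farther back than shut.
Start: joints at [-1.202, 0.521, -0.036, 1.599, 0.021, 1.021, -0.113], TCP at [0.266, 0.566, 0.231] pointing down, gripper open.
Joint ranges: [-2.91, 2.91], [-0.3, 2.13], [-1.5, 1.42], [0.17, 2.43], [-1.26, 4.41], [0.16, 1.93], [-2.52, 2.52]. Speed limits (rad/s): [1.89, 1.89, 2.39, 2.39, 3.01, 3.01, 3.01].

### API

Orientations are given as a unit quaternion [w, x, y, z].
In Python, from bench import sensors, eyes, workorder gives the robot as it stands. The module is installed in compiled form; this text tells all that it offers.
- The arm moves only by the tool drive_tool, never from a script. Its argument "moves" is a list that holds one entry, the list of rows, each a list of 7 numbers: the finger opening in m, from 0 to 0.0854, then the shift along the tool's x, y, z in m, then the turn, a rotation vector about the tool's x, y, z in degrees. In form: [[[hand, dx, dy, dz, wx, wy, wz], ...]]. A call has 1 to 20 rows; each row is the pose to reach, as a shift and turn from the pose commanded when the call began, along the tool's axes at that moment; what a row does not reach only later rows make up. A row lasts 1/12 s, in which the tool goes at most 41.7 mm and 7.16 degrees, less where a joint would pass 70% of its speed; a pose out of reach is approached as far as the arm can. A call with a gripper value outside its range is refused whole. The fingers move at their own pace and stop on an object; "newtons" is the grip in N (left out, the last holds). Time passes only in rows, so rows that repeat a pose let the fingers close. It gives the time, the measured TCP pose, the force and the opening at its end, in the units of the state.
- sensors.sense(): the state, without advancing time (a new reading comes with each control period).
- eyes.grab_frame(name): name is "side" or "top" or "wrist"; returns a dict with "frame" (420x560x3 uint8, red, green, blue), "z_map" (420x560 float32, m along the optical axis (not along the pixel's ray), 0 where there is no reading), "fx", "fy", "cx", "cy" (pixels), "dist" ([k1, k2, p1, p2, k3] as OpenCV has them; the pictures are not rectified), "eye" and "attitude" of the camera in the world. Camera axes: x right, y down, z forward; pixel columns grow to the right and rows downward; lengths in m; the calibration is good to about 2 mm. A picture is of the moment at which its call begins.
- workorder.job_done(): hands the job in, once; it reports no verdict.
The state is a dict: "time": time; "joint_positions": joint angles; "qd": joint speeds; "tau": joint torques, N m; "tool_pos": TCP position; "ee_rot": TCP orientation; "contact_force": force on the tool from outside, world axes, zero at the start; "wrist_torque": the same for the moment, N m; "grip_width": finger opening in m.
Only numpy, scipy, OpenCV 4.12 (cv2) and the standard library are available. Lean on these libraries where they do the work, as an engineer would, in place of code of your own. Each camera call takes 0.05 s, during which the arm holds its last target. There are 200 camera calls.

### The job

Pack the toolbox for a sign-fitting job: carry the open tray of loose brass stand-offs level by its handle, without spilling any, and lower it into the open toolbox, not letting go until it stands on the ledges inside. Then shut the lid fully and press the hasp home against the front of the box. Leave the other things on the table where they stand.

Things in the scene. Friction and masses are not known exactly. Their poses are not given: they have to be found in the camera images.
- tray_bar (a point): Centre of the straight black carrying bar (12 x 106 x 14 mm high, along y, on two thin posts at y = +/-46) of the open sheet-steel tray. The tray is 121 (x) x 195 (y) mm, 65 mm high over the bar, walls 22 mm high, a low spine under the bar; its underside is 58 mm below this point, which lies over its middle. Axes: x across the bar, y along it, z up. About 0.3 kg empty.
- toolbox: Dark sheet-steel toolbox, fixed. Outside 136 (x) x 210 (y) mm, rim at z = 96 mm; inside 130 x 204, so the tray (long side along y, either way round) has 4.5 mm of play all round. Ledges 16 mm wide at both short ends, top at z = 34, carry the tray: its bar is then at z = 92, below the shut lid. Origin: middle of the underside; -x is the front (hasp), +x the rear (hinge), z up. Side bails stand out 11 mm.
- toolbox_lid (a joint): Angle of the toolbox lid (rad): 0 shut, growing as it opens up and back; starts at 1.75 to 1.95, leaning back past upright. Stiff hinge: it stays where it is left and needs 2 to 3 N at its edge. A shell 136 x 210 mm, 14 mm deep; shut, its top is at z = 110 mm. It can be pushed over from behind its edge, then pressed down. Open, the lid and its hasp reach 270 mm up.
- lid_hinge (a point): Axis of the lid's hinge on the rear rim, middle of its length: x = +68, y = 0, z = 96 mm of the toolbox; the axis runs along the toolbox's y.
- lid_edge (a point): Middle of the lid's free edge, on its outer face (shut: x = -68, y = 0, z = 110 mm of the toolbox). Its axes equal the toolbox's when the lid is shut: x from the free edge to the hinge, y along the edge, z out of the top face.
- hasp (a joint): Angle of the steel hasp, a leaf 28 mm wide and 36 mm long hinged to the middle of the lid's front: 0 flat against the box front (lid shut), growing as it stands out; starts at 0.6 to 0.9, stays where it is left. Lid shut, its hinge is at x = -70, y = 0, z = 104 mm of the toolbox. 1 to 2 N toward the box on the leaf's lower half closes it; closed, its outer face is at x = -73 mm.
- hasp_end (a point): Middle of the hasp's free end, a 2 mm bead (lid and hasp shut: x = -73, y = 0, z = 70 mm of the toolbox).
- standoff_0_center (a point): Centre of a loose brass stand-off in the tray, a turned barrel 16 mm in diameter and 18 mm long, 20 g, standing at the start; it may tip or slide about in the tray.
- standoff_1_center (a point): Centre of a loose brass stand-off in the tray, a turned barrel 16 mm in diameter and 18 mm long, 20 g, standing at the start; it may tip or slide about in the tray.
- standoff_2_center (a point): Centre of a loose brass stand-off in the tray, a turned barrel 16 mm in diameter and 18 mm long, 20 g, standing at the start; it may tip or slide about in the tray.
- standoff_3_center (a point): Centre of a loose brass stand-off in the tray, a turned barrel 16 mm in diameter and 18 mm long, 20 g, lying at the start; it may roll about in the tray.
- standoff_4_center (a point): Centre of a loose brass stand-off in the tray, a turned barrel 16 mm in diameter and 18 mm long, 20 g, lying at the start; it may roll about in the tray.
- clear_cup_center (a point): Centre, half-way up, of a clear tumbler, 71 mm in diameter and 83 mm high; bystander, to be left alone.
- glue_bottle_center (a point): Centre, half-way up, of a glue bottle, 45 mm in diameter and 138 mm high; bystander, to be left alone.
- screw_tin_center (a point): Centre, half-way up, of a shut flat tin, 91 x 124 x 34 mm; bystander, to be left alone.

How it is judged:
On the way, in this order (a step that is already met when the one before it is completed fails the run):
1. the tray stands on the ledges in the open toolbox with the gripper still at its bar (it was lowered, not dropped) (x of tray_bar in the frame of toolbox between -0.008 and 0.008 m and y of tray_bar in the frame of toolbox between -0.008 and 0.008 m and z of tray_bar in the frame of toolbox between 0.087 and 0.097 m and angle between tray_bar's own z axis and vertical below 0.06 rad and angle between the y axis of tray_bar and the y axis of toolbox, either way round below 0.12 rad and value of joint toolbox_lid above 0.5 rad and distance between the grasp point and tray_bar below 0.045 m), for 0.2 s.
2. the lid is shut (value of joint toolbox_lid below 0.05 rad), for 0.2 s.
At the end, for the whole second after the job is handed in: The tray sits level on the ledges in the toolbox (bar centre within 5 mm of z = 92 mm and 8 mm of the middle of the box, tilt under 0.06 rad), all five stand-offs are in it, the lid is shut (under 0.05 rad) and the hasp lies against the box front (under 0.15 rad) (x of tray_bar in the frame of toolbox between -0.008 and 0.008 m and y of tray_bar in the frame of toolbox between -0.008 and 0.008 m and z of tray_bar in the frame of toolbox between 0.087 and 0.097 m and angle between tray_bar's own z axis and vertical below 0.06 rad and angle between the y axis of tray_bar and the y axis of toolbox, either way round below 0.12 rad and value of joint toolbox_lid below 0.05 rad and value of joint hasp below 0.15 rad and x of standoff_0_center in the frame of tray_bar between -0.06 and 0.06 m and y of standoff_0_center in the frame of tray_bar between -0.097 and 0.097 m and z of standoff_0_center in the frame of tray_bar between -0.062 and -0.02 m and x of standoff_1_center in the frame of tray_bar between -0.06 and 0.06 m and y of standoff_1_center in the frame of tray_bar between -0.097 and 0.097 m and z of standoff_1_center in the frame of tray_bar between -0.062 and -0.02 m and x of standoff_2_center in the frame of tray_bar between -0.06 and 0.06 m and y of standoff_2_center in the frame of tray_bar between -0.097 and 0.097 m and z of standoff_2_center in the frame of tray_bar between -0.062 and -0.02 m and x of standoff_3_center in the frame of tray_bar between -0.06 and 0.06 m and y of standoff_3_center in the frame of tray_bar between -0.097 and 0.097 m and z of standoff_3_center in the frame of tray_bar between -0.062 and -0.02 m and x of standoff_4_center in the frame of tray_bar between -0.06 and 0.06 m and y of standoff_4_center in the frame of tray_bar between -0.097 and 0.097 m and z of standoff_4_center in the frame of tray_bar between -0.062 and -0.02 m); the robot touches nothing.
It fails at once if a stand-off leaves the tray (not (x of standoff_0_center in the frame of tray_bar between -0.06 and 0.06 m and y of standoff_0_center in the frame of tray_bar between -0.097 and 0.097 m and z of standoff_0_center in the frame of tray_bar between -0.062 and -0.02 m) or not (x of standoff_1_center in the frame of tray_bar between -0.06 and 0.06 m and y of standoff_1_center in the frame of tray_bar between -0.097 and 0.097 m and z of standoff_1_center in the frame of tray_bar between -0.062 and -0.02 m) or not (x of standoff_2_center in the frame of tray_bar between -0.06 and 0.06 m and y of standoff_2_center in the frame of tray_bar between -0.097 and 0.097 m and z of standoff_2_center in the frame of tray_bar between -0.062 and -0.02 m) or not (x of standoff_3_center in the frame of tray_bar between -0.06 and 0.06 m and y of standoff_3_center in the frame of tray_bar between -0.097 and 0.097 m and z of standoff_3_center in the frame of tray_bar between -0.062 and -0.02 m) or not (x of standoff_4_center in the frame of tray_bar between -0.06 and 0.06 m and y of standoff_4_center in the frame of tray_bar between -0.097 and 0.097 m and z of standoff_4_center in the frame of tray_bar between -0.062 and -0.02 m)).
It fails at once if the tray is tilted more than 0.35 rad (20 degrees) (angle between tray_bar's own z axis and vertical above 0.35 rad).
It fails at once if a bystander (tumbler, glue bottle, tin) is moved more than 30 mm (distance of any of clear_cup_center, glue_bottle_center, screw_tin_center from where it was at the start of the episode above 0.03 m).
It also fails if it takes over 72 s, if anything falls off the work surface, if the arm or the gripper's body presses on something with over 40 N, if the wrist force passes 120 N, or if a joint passes its speed limit or range.

## Working session

There is one attempt and no reset: what is moved stays moved. The work goes in short steps, Python scripts to look and compute and a tool call to move; the robot and the scene stay as the last step left them, time stands still between calls to the robot, and variables do not carry over. Pictures are saved under pics/ and viewed, about 8 in all and at most 12, crops included, and the job is handed in when it is done.

Besides the shell and the picture viewer there is one more tool, called after ">>>" by a JSON object that holds its "api" and its "payload", one argument or row to a line. drive_tool: Moves the arm, as the interface text tells. Its arguments: {"type":"object","properties":{"moves":{"type":"array"},"newtons":{"type":"number"}},"required":["moves"]}

```bash
mkdir -p pics; cat > h.py <<'E'
import numpy as np, cv2
from scipy.spatial.transform import Rotation as R
from bench import sensors, eyes, workorder
def rot(q): q=np.array(q,float); return R.from_quat(q[[1,2,3,0]]) if q.shape==(4,) else R.from_matrix(q)
def grab(n):
    f=eyes.grab_frame(n); f['n']=n; return f
def cloud(f):
    h,w=f['z_map'].shape; K=np.array([[f['fx'],0,f['cx']],[0,f['fy'],f['cy']],[0,0,1.]])
    v,u=np.mgrid[:h,:w]; p=cv2.undistortPoints(np.stack([u,v],-1).reshape(-1,1,2).astype(float),K,np.array(f['dist'],float)).reshape(h,w,2)
    z=f['z_map'][...,None]; c=np.concatenate([p*z,z],-1)
    W=rot(f['attitude']).apply(c.reshape(-1,3)).reshape(h,w,3)+np.array(f['eye']); W[f['z_map']==0]=np.nan
    return W
def save(f,name,crop=None,s=1):
    im=f['frame'][...,::-1]
    if crop: a,b,c,d=crop; im=im[b:d,a:c]
    cv2.imwrite('pics/'+name,cv2.resize(im,None,fx=s,fy=s,interpolation=cv2.INTER_CUBIC))
def tool(): 
    s=sensors.sense(); return np.array(s['tool_pos']),rot(s['ee_rot']),s
E
python3 - <<'E'
from h import *
p,r,s=tool(); print(p,r.as_matrix().round(3),s['time'],s['ee_rot'])
a=grab('top');b=grab('side')
for f in(a,b):print(f['n'],f['eye'],f['attitude'],f['fx'])
for f in(a,b):
    np.save(f['n']+'.npy',cloud(f)); cv2.imwrite(f['n']+'.png',f['frame'][...,::-1])
save(a,'t0.png',None,1.42);save(b,'s0.png',None,1.42)
E
```

```text
[0.26542137 0.56549145 0.23074337] [[-0.     0.425  0.905]
 [-0.001  0.905 -0.425]
 [-1.    -0.001  0.   ]] 0.0 [ 0.69010597  0.15351198  0.69020929 -0.15426911]
top [0.46438429 0.08439178 1.45438289] [-0.03294033  0.71109159 -0.70192616  0.02373519] 544.1773743864169
side [ 0.45218654 -0.81172473  0.90649671] [-0.4059282   0.9125286  -0.0449925   0.02212537] 516.1621532911148
```

View pics/t0.png

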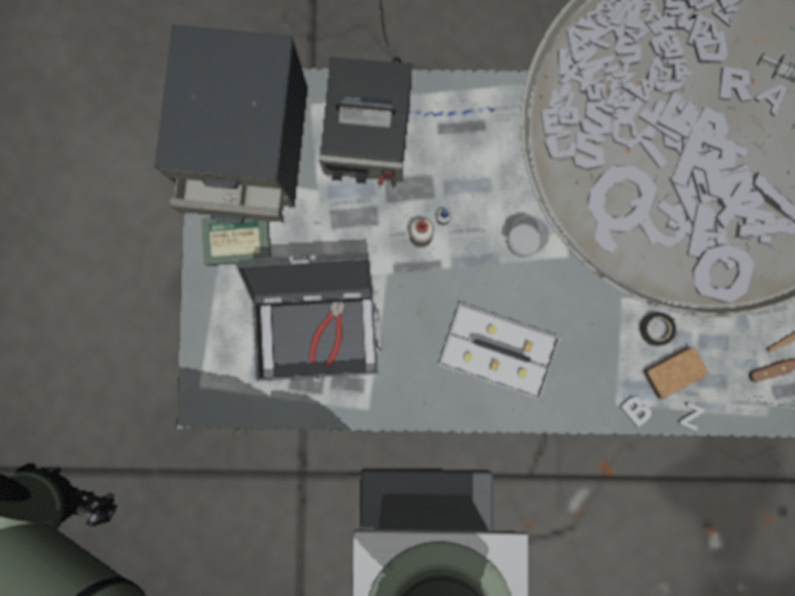

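View pics/s0.png

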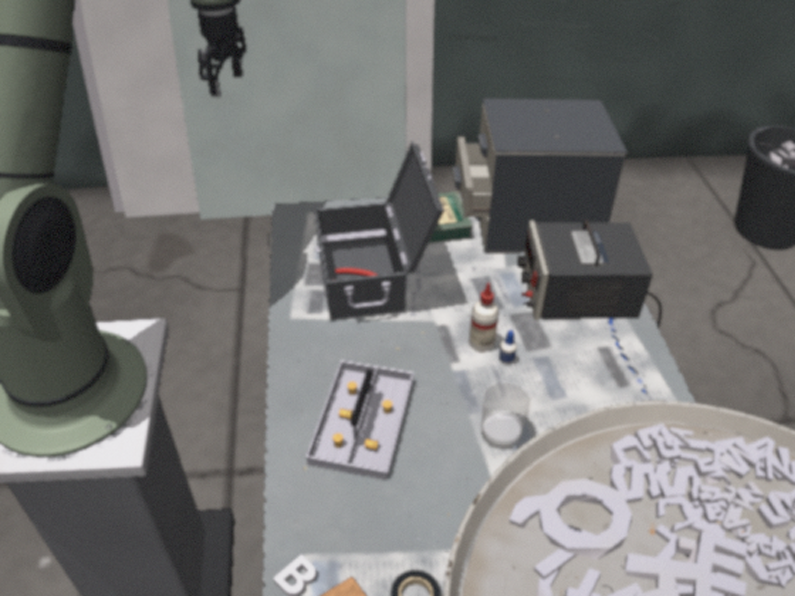

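Top view: the box is at about (316,340), with its lid leaning away from the robot and its front facing the robot. The tray is at about (500,347) with the bar near (500,347), the bottle at (420,230), the cup at (525,233) and the tin at (235,240). Next I measure from the depth cloud.

```bash
cat > m.py <<'E'
from h import *
W={n:np.load(n+'.npy') for n in('top','side')}
t=W['top']
def at(u,v): return t[int(v/1.42),int(u/1.42)].round(3)
for k,p in dict(box=(316,340),tray=(470,345),cup=(525,233),bottle=(420,228),tin=(235,240),tbl=(420,350)).items(): print(k,at(*p))
for n in W:
    P=W[n].reshape(-1,3); P=P[~np.isnan(P[:,0])]
    c=at(500,347)[:2]
    T=P[(abs(P[:,:2]-c)<.16).all(1)]
    for lo,hi in((.05,.08),(.008,.08)):
        Q=T[(T[:,2]>lo)&(T[:,2]<hi)]
        if len(Q)>5: print(n,lo,len(Q),cv2.minAreaRect((Q[:,:2]*1000).astype(np.float32)),np.median(Q[:,2]))
    c=at(316,340)[:2]
    B=P[(abs(P[:,0]-c[0])<.2)&(abs(P[:,1]-c[1])<.16)]
    Q=B[(B[:,2]>.088)&(B[:,2]<.104)&(B[:,0]<c[0]+.1)]
    print(n,'rim',len(Q),cv2.minAreaRect((Q[:,:2]*1000).astype(np.float32)))
    np.save(n+'_rim.npy',Q)
    Q=B[(B[:,2]>.13)&(B[:,2]<.35)]
    if len(Q)>20:
        print(n,'lid',len(Q),Q.min(0),Q.max(0)); 
        for z in np.arange(.13,.3,.02):
            q=Q[abs(Q[:,2]-z)<.005]
            if len(q): print(round(z,3),len(q),np.percentile(q[:,0],[5,50,95]).round(3),np.percentile(q[:,1],[1,99]).round(3))
E
python3 m.py
```

```text
box [0.501 0.237 0.017]
tray [ 0.498 -0.049  0.001]
cup [ 0.705 -0.15   0.023]
bottle [0.696 0.049 0.121]
tin [0.684 0.39  0.03 ]
tbl [ 0.486  0.043 -0.006]
top 0.05 199 ((484.0151672363281, -103.540283203125), (105.52081298828125, 12.170352935791016), 71.8836669921875) 0.06474918616802561
top 0.008 1103 ((494.4255065917969, -111.1859130859375), (312.00494384765625, 315.8026123046875), 0.8429974913597107) 0.02078382443087312
top rim 1085 ((507.053955078125, 231.8954315185547), (160.29698181152344, 215.5457000732422), 4.19179105758667)
top lid 1823 [0.57497684 0.13079421 0.13001021] [0.70089322 0.36972624 0.26347418]
0.13 86 [0.588 0.596 0.604] [0.131 0.346]
0.15 189 [0.593 0.602 0.61 ] [0.133 0.341]
0.17 199 [0.6   0.609 0.617] [0.135 0.342]
0.19 196 [0.61  0.617 0.624] [0.134 0.342]
0.21 13 [0.604 0.619 0.634] [0.134 0.345]
0.23 140 [0.612 0.621 0.629] [0.135 0.342]
0.25 8 [0.615 0.617 0.62 ] [0.226 0.239]
side 0.05 248 ((488.0557861328125, -106.638671875), (105.70059204101562, 12.840838432312012), 71.90495300292969) 0.06376495275255001
side 0.008 1563 ((556.343994140625, -130.51995849609375), (200.9735870361328, 270.328857421875), 71.10599517822266) 0.020011845909031933
side rim 877 ((514.4338989257812, 227.95751953125), (156.57862854003906, 220.29055786132812), 4.130886077880859)
side lid 1427 [0.57832844 0.12494865 0.1301103 ] [0.63968701 0.3448075  0.25979719]
0.13 66 [0.591 0.599 0.607] [0.128 0.338]
0.15 146 [0.593 0.604 0.611] [0.129 0.339]
0.17 152 [0.597 0.611 0.618] [0.128 0.341]
0.19 159 [0.605 0.619 0.627] [0.128 0.342]
0.21 42 [0.607 0.623 0.635] [0.128 0.344]
0.23 77 [0.614 0.623 0.629] [0.13  0.337]
0.25 7 [0.617 0.618 0.621] [0.223 0.242]
```

```bash
cat > go.py <<'E'
import sys; from h import *
# go.py x y z yaw(deg of tool y)
x,y,z,a=map(float,sys.argv[1:5]); a=np.radians(a)
p,r,s=tool()
Y=np.array([np.cos(a),np.sin(a),0]);X=np.array([0,0,-1.]);T=R.from_matrix(np.stack([X,Y,np.cross(X,Y)],1))
print('shift',r.inv().apply(np.array([x,y,z])-p).round(4),'rot',np.degrees((r.inv()*T).as_rotvec()).round(2),'at',p.round(4),'w',round(s['grip_width'],4),'t',s['time'],'F',np.round(s['contact_force'],1))
E
python3 go.py 0.47 0.23 0.36 4.2
```

```text
shift [-0.129  -0.2169  0.3278] rot [6.066e+01 3.000e-02 5.000e-02] at [0.2654 0.5655 0.2308] w 0.0854 t 0.1 F [ 0.1 -0.1 -0.4]
```

>>> {"api": "drive_tool", "payload": {
  "moves": [
    [[0.0854,-0.129,0,0,0,0,0],[0.0854,-0.129,0,0,7,0,0],[0.0854,-0.129,0,0,14,0,0],[0.0854,-0.129,0,0,21,0,0],[0.0854,-0.129,-0.217,0.328,60.7,0,0],[0.0854,-0.129,-0.217,0.328,60.7,0,0],[0.0854,-0.129,-0.217,0.328,60.7,0,0],[0.0854,-0.129,-0.217,0.328,60.7,0,0],[0.0854,-0.129,-0.217,0.328,60.7,0,0],[0.0854,-0.129,-0.217,0.328,60.7,0,0],[0.0854,-0.129,-0.217,0.328,60.7,0,0],[0.0854,-0.129,-0.217,0.328,60.7,0,0],[0.0854,-0.129,-0.217,0.328,60.7,0,0],[0.0854,-0.129,-0.217,0.328,60.7,0,0],[0.0854,-0.129,-0.217,0.328,60.7,0,0],[0.0854,-0.129,-0.217,0.328,60.7,0,0],[0.0854,-0.129,-0.217,0.328,60.7,0,0],[0.0854,-0.129,-0.217,0.328,60.7,0,0]]
  ]
}}

```text
time: 1.6
tool_pos: [0.4697, 0.231, 0.3601]
ee_rot: [0.518, 0.481, 0.518, -0.481]
contact_force: [0.1, 0.5, -0.3]
grip_width: 0.0853
```

```bash
python3 - <<'E'
from h import *
f=grab('wrist'); p,r,s=tool(); print(p,s['time'],f['eye'],f['attitude'],f['fx'])
print('cam in tool',r.inv().apply(np.array(f['eye'])-p),(r.inv()*rot(f['attitude'])).as_matrix().round(2))
np.save('wbox.npy',cloud(f)); save(f,'w1.png',None,1.42)
E
```

```text
[0.4697006  0.2310127  0.36013945] 1.65 [0.46395347 0.30545665 0.50359022] [0.14993487 0.98798733 0.03699917 0.00562498] 342.3864304808883
cam in tool [-0.1434485  -0.00026299 -0.07466936] [[-0.   -0.3   0.95]
 [ 1.    0.    0.  ]
 [-0.    0.95  0.3 ]]
```

View pics/w1.png

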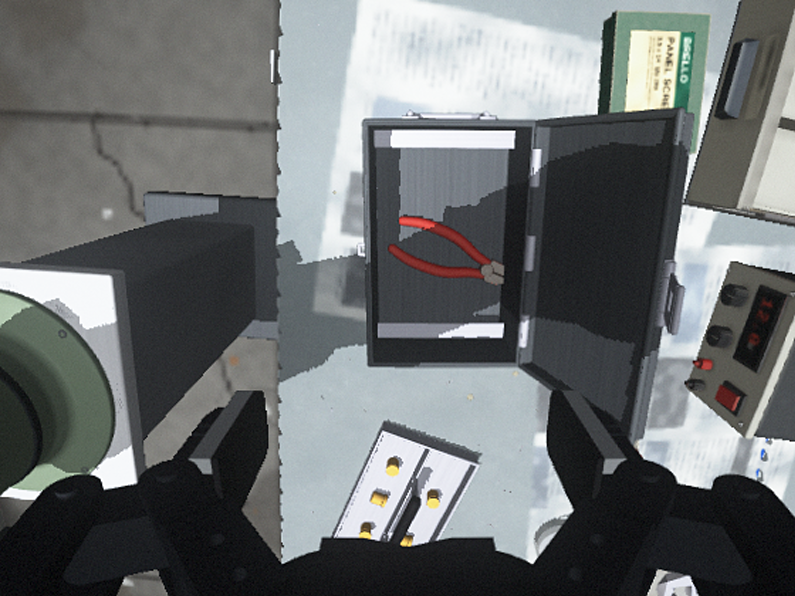

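The wrist view shows the whole box rim, corners at about (365,120), (533,121), (369,366) and (520,363). The lid lies open to the right and the pliers are on the box floor. I'll enlarge the rim.

```bash
python3 - <<'E'
from h import *
W=np.load('wbox.npy'); P=W.reshape(-1,3)
B=W[75:265,240:390].reshape(-1,3)
Q=B[(B[:,2]>.088)&(B[:,2]<.101)&(B[:,0]<.6)]
print(len(Q),cv2.minAreaRect((Q[:,:2]*1000).astype(np.float32)),np.median(Q[:,2]))
a=np.radians(4.2); x=np.array([np.cos(a),np.sin(a)]);y=np.array([-np.sin(a),np.cos(a)])
u=Q[:,:2]@x;v=Q[:,:2]@y
h,e=np.histogram(u,bins=np.arange(u.min(),u.max()+.003,.003));print('u',list(zip(e.round(3),h)))
h,e=np.histogram(v,bins=np.arange(v.min(),v.max()+.003,.003));print('v',list(zip(e.round(3),h)))
L=B[abs(B[:,2]-.034)<.006]; print('ledge',len(L),np.percentile(L@[0,0,1],[5,50,95]),np.percentile(L[:,:2]@x,[1,5,95,99]).round(4),np.percentile(L[:,:2]@y,[.5,2,98,99.5]).round(4))
im=cv2.imread('pics/w1.png')
import cv2
f=cv2.resize(im[100:380,350:550],None,fx=2.1,fy=2.1,interpolation=cv2.INTER_CUBIC);cv2.imwrite('pics/w1c.png',f)
E
```

```text
4618 ((510.1962890625, 228.81118774414062), (154.14126586914062, 214.61277770996094), 4.201732158660889) 0.09677691928591067
u [(np.float64(0.449), np.int64(396)), (np.float64(0.452), np.int64(465)), (np.float64(0.455), np.int64(29)), (np.float64(0.458), np.int64(25)), (np.float64(0.461), np.int64(27)), (np.float64(0.464), np.int64(27)), (np.float64(0.467), np.int64(27)), (np.float64(0.47), np.int64(26)), (np.float64(0.473), np.int64(27)), (np.float64(0.476), np.int64(26)), (np.float64(0.479), np.int64(27)), (np.float64(0.482), np.int64(27)), (np.float64(0.485), np.int64(27)), (np.float64(0.488), np.int64(27)), (np.float64(0.491), np.int64(27)), (np.float64(0.494), np.int64(27)), (np.float64(0.497), np.int64(28)), (np.float64(0.5), np.int64(27)), (np.float64(0.503), np.int64(26)), (np.float64(0.506), np.int64(29)), (np.float64(0.509), np.int64(24)), (np.float64(0.512), np.int64(22)), (np.float64(0.515), np.int64(33)), (np.float64(0.518), np.int64(25)), (np.float64(0.521), np.int64(25)), (np.float64(0.524), np.int64(29)), (np.float64(0.527), np.int64(26)), (np.float64(0.53), np.int64(
[... 2776 characters left out ...]
p.float64(0.249), np.int64(48)), (np.float64(0.252), np.int64(67)), (np.float64(0.255), np.int64(54)), (np.float64(0.258), np.int64(54)), (np.float64(0.261), np.int64(64)), (np.float64(0.264), np.int64(56)), (np.float64(0.267), np.int64(45)), (np.float64(0.27), np.int64(60)), (np.float64(0.273), np.int64(59)), (np.float64(0.276), np.int64(51)), (np.float64(0.279), np.int64(67)), (np.float64(0.282), np.int64(67)), (np.float64(0.285), np.int64(61)), (np.float64(0.288), np.int64(49)), (np.float64(0.291), np.int64(147)), (np.float64(0.294), np.int64(348)), (np.float64(0.297), np.int64(161))]
ledge 2726 [0.03274358 0.03503729 0.03837704] [0.4541 0.4569 0.5844 0.5849] [0.088  0.0882 0.2927 0.2929]
```

View pics/w1c.png

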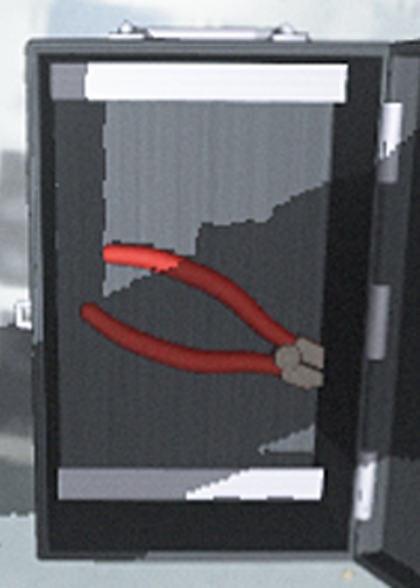

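```bash
python3 - <<'E'
from h import *
B=np.load('wbox.npy')[75:265,240:390].reshape(-1,3)
L=B[abs(B[:,2]-.034)<.006]
print(cv2.minAreaRect((L[:,:2]*1000).astype(np.float32)))
# front rim line
a=np.radians(4.2); u=B[:,:2]@[np.cos(a),np.sin(a)]
Q=B[(abs(B[:,2]-.096)<.006)&(u<.4545)]
print(np.degrees(np.arctan(np.polyfit(Q[:,1],Q[:,0],1)[0])))
E
python3 go.py 0.486 -0.105 0.25 -18.1
```

```text
((504.310546875, 227.84927368164062), (131.21762084960938, 205.66314697265625), 4.262655258178711)
-4.2595068825987745
shift [ 0.1101 -0.0086  0.3363] rot [2.236e+01 0.000e+00 2.000e-02] at [0.4697 0.231  0.3601] w 0.0856 t 1.65 F [-0.1 -0.  -0.8]
```

>>> {"api": "drive_tool", "payload": {
  "moves": [
    [[0.0854,0.11,-0.009,0.336,22.4,0,0],[0.0854,0.11,-0.009,0.336,22.4,0,0],[0.0854,0.11,-0.009,0.336,22.4,0,0],[0.0854,0.11,-0.009,0.336,22.4,0,0],[0.0854,0.11,-0.009,0.336,22.4,0,0],[0.0854,0.11,-0.009,0.336,22.4,0,0],[0.0854,0.11,-0.009,0.336,22.4,0,0],[0.0854,0.11,-0.009,0.336,22.4,0,0],[0.0854,0.11,-0.009,0.336,22.4,0,0],[0.0854,0.11,-0.009,0.336,22.4,0,0],[0.0854,0.11,-0.009,0.336,22.4,0,0],[0.0854,0.11,-0.009,0.336,22.4,0,0],[0.0854,0.11,-0.009,0.336,22.4,0,0],[0.0854,0.11,-0.009,0.336,22.4,0,0],[0.0854,0.11,-0.009,0.336,22.4,0,0]]
  ]
}}

```text
time: 2.9
tool_pos: [0.4859, -0.1049, 0.2505]
ee_rot: [0.415, 0.573, 0.415, -0.572]
contact_force: [-0.9, 0.6, -0.6]
grip_width: 0.0855
```

```bash
python3 - <<'E'
from h import *
f=grab('wrist'); p,r,s=tool(); print(p,s['time'])
W=cloud(f); np.save('wtray.npy',W); save(f,'w2.png',None,1.42)
P=W.reshape(-1,3); P=P[~np.isnan(P[:,0])]; T=P[(abs(P[:,:2]-[.486,-.105])<.15).all(1)]
Q=T[(T[:,2]>.058)&(T[:,2]<.072)]; c=cv2.minAreaRect((Q[:,:2]*1000).astype(np.float32)); print('bar',len(Q),c,np.median(Q[:,2]))
Q=T[(T[:,2]>.017)&(T[:,2]<.026)]; print('wall',len(Q),cv2.minAreaRect((Q[:,:2]*1000).astype(np.float32)))
print('table',np.median(T[abs(T[:,2])<.01][:,2]))
E
python3 go.py 0.486 -0.105 0.039 -18.1
```

```text
[ 0.48585083 -0.10506333  0.25051839] 2.95
bar 1259 ((485.3226013183594, -105.81846618652344), (104.92778778076172, 11.626983642578125), 71.59187316894531) 0.06527605485702176
wall 3028 ((484.96575927734375, -106.87759399414062), (197.32723999023438, 123.15145111083984), 71.8571548461914)
table 0.0011937657993792705
shift [ 0.2115  0.     -0.    ] rot [-0.07 -0.02 -0.02] at [ 0.4859 -0.1051  0.2505] w 0.0855 t 2.95 F [-0.2  0.   0.2]
```

View pics/w2.png

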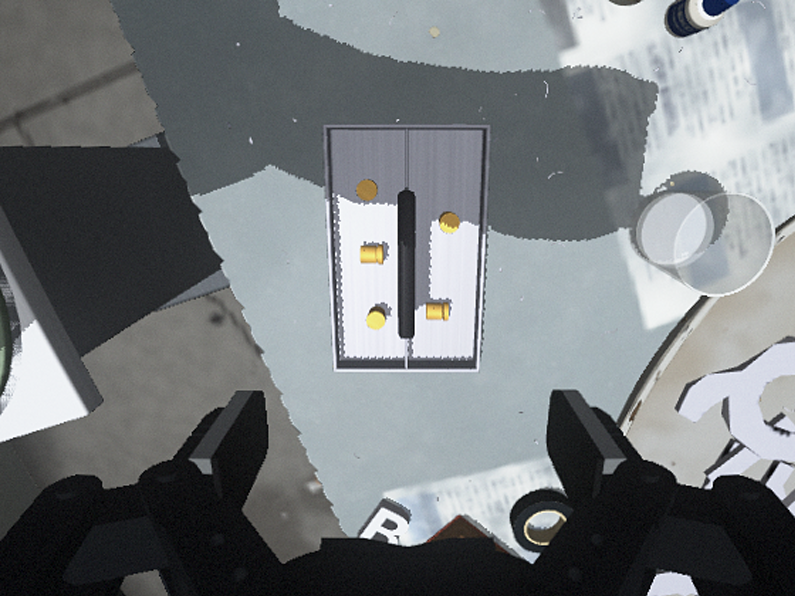

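The tray is seen whole, with its bar from (406,190) to (406,338) in the picture. Three stand-offs are standing and two lying, all clear of the finger path. Next I descend and grasp.

>>> {"api": "drive_tool", "payload": {
  "moves": [
    [[0.055,0.04,0,0.0013,-0.2,0,0],[0.055,0.08,0,0.0013,-0.2,0,0],[0.055,0.12,0,0.0013,-0.2,0,0],[0.055,0.15,0,0.0013,-0.2,0,0],[0.055,0.175,0,0.0013,-0.2,0,0],[0.055,0.195,0,0.0013,-0.2,0,0],[0.055,0.205,0,0.0013,-0.2,0,0],[0.055,0.2115,0,0.0013,-0.2,0,0],[0.055,0.2115,0,0.0013,-0.2,0,0],[0.03,0.2115,0,0.0013,-0.2,0,0],[0.02,0.2115,0,0.0013,-0.2,0,0],[0.014,0.2115,0,0.0013,-0.2,0,0],[0.008,0.2115,0,0.0013,-0.2,0,0],[0.005,0.2115,0,0.0013,-0.2,0,0],[0.005,0.2115,0,0.0013,-0.2,0,0],[0.005,0.2115,0,0.0013,-0.2,0,0]]
  ],
  "newtons": 80
}}

```text
time: 4.28
tool_pos: [0.4856, -0.1069, 0.0398]
ee_rot: [0.416, 0.573, 0.415, -0.572]
contact_force: [-3.4, 1.7, 14.7]
grip_width: 0.0105
```

```bash
python3 go.py 0.5 0.228 0.19 4.26
```

```text
shift [-0.1501 -0.0899 -0.323 ] rot [-2.23e+01 -2.00e-02 -7.00e-02] at [ 0.4856 -0.1069  0.0398] w 0.0105 t 4.2833 F [-3.4  1.7 14.7]
```

>>> {"api": "drive_tool", "payload": {
  "moves": [
    [[0.005,-0.001,0,0,0,0,0],[0.005,-0.003,0,0,0,0,0],[0.005,-0.006,0,0,0,0,0],[0.005,-0.01,0,0,0,0,0],[0.005,-0.015,0,0,0,0,0],[0.005,-0.02,0,0,0,0,0],[0.005,-0.025,0,0,0,0,0],[0.005,-0.028,0,0,0,0,0],[0.005,-0.03,0,0,0,0,0],[0.005,-0.03,0,0,0,0,0],[0.005,-0.03,0,0,0,0,0]]
  ]
}}

```text
time: 5.2
tool_pos: [0.4852, -0.107, 0.0688]
ee_rot: [0.415, 0.572, 0.415, -0.572]
contact_force: [0.8, 0.2, -5.1]
grip_width: 0.0109
```

```bash
cat > tilt.py <<'E'
from h import *
f=grab('wrist'); p,r,s=tool(); print(p.round(4),s['time'],np.round(s['contact_force'],1),np.round(s['wrist_torque'],2),s['grip_width'])
W=cloud(f).reshape(-1,3); np.save('wh.npy',W); cv2.imwrite('pics/w3.png',f['frame'][...,::-1])
L=r.inv().apply(W-p)  # tool frame: x down
T=L[(abs(L[:,1])<.075)&(abs(L[:,2])<.115)&(L[:,0]>.005)&(L[:,0]<.05)]
h,e=np.histogram(T[:,0],bins=np.arange(.005,.051,.003)); print(list(zip(e.round(3),h)))
F=T[abs(T[:,0]-np.median(T[T[:,0]>.03][:,0]))<.006]
A=np.c_[F[:,1:],np.ones(len(F))]
for _ in range(4):
    k,*_r=np.linalg.lstsq(A,F[:,0],rcond=None); e=abs(F[:,0]-A@k); m=e<max(.0015,2*e.std()*0.7); F=F[m];A=A[m]
print('floor plane slopes y,z, depth',k.round(4),len(F))
Q=T[(T[:,0]>.013)&(T[:,0]<.022)]
print('wall rect (tool y,z mm)',cv2.minAreaRect((Q[:,1:]*1000).astype(np.float32)),len(Q))
E
python3 tilt.py; python3 go.py 0.5 0.228 0.19 4.26
```

```text
[ 0.4852 -0.107   0.0687] 5.25 [-0.8 -0.5 -4.9] [-0.01 -0.06  0.05] 0.010085346830719145
[(np.float64(0.005), np.int64(5)), (np.float64(0.008), np.int64(7)), (np.float64(0.011), np.int64(5)), (np.float64(0.014), np.int64(4495)), (np.float64(0.017), np.int64(3993)), (np.float64(0.02), np.int64(1866)), (np.float64(0.023), np.int64(1484)), (np.float64(0.026), np.int64(1339)), (np.float64(0.029), np.int64(1242)), (np.float64(0.032), np.int64(4628)), (np.float64(0.035), np.int64(39014)), (np.float64(0.038), np.int64(25)), (np.float64(0.041), np.int64(0)), (np.float64(0.044), np.int64(0)), (np.float64(0.047), np.int64(0))]
floor plane slopes y,z, depth [-0.0003  0.0001  0.0359] 41705
wall rect (tool y,z mm) ((0.27849578857421875, -1.5678024291992188), (123.14572143554688, 193.8531036376953), 0.09440100938081741) 9841
shift [-0.1213 -0.0897 -0.3231] rot [-2.23e+01  0.00e+00  1.00e-02] at [ 0.4852 -0.107   0.0687] w 0.0101 t 5.25 F [-0.8 -0.5 -4.9]
```

>>> {"api": "drive_tool", "payload": {
  "moves": [
    [[0.005,-0.003,0,0,0,0,0],[0.005,-0.01,0,0,-0.5,0,0],[0.005,-0.02,0,0,-1.5,0,0],[0.005,-0.033,0,0,-3.2,0,0],[0.005,-0.047,0,0,-5.2,0,0],[0.005,-0.061,0,0,-7.5,0,0],[0.005,-0.075,0,0,-10,0,0],[0.005,-0.089,0,0,-12.5,0,0],[0.005,-0.102,0,0,-15,0,0],[0.005,-0.112,0,0,-17.5,0,0],[0.005,-0.119,0,0,-19.5,0,0],[0.005,-0.123,0,0,-21,0,0],[0.005,-0.125,0,0,-22,0,0],[0.005,-0.125,0,0,-22.3,0,0],[0.005,-0.125,0,0,-22.3,0,0]]
  ]
}}

```text
time: 6.5
tool_pos: [0.485, -0.107, 0.1935]
ee_rot: [0.518, 0.481, 0.518, -0.481]
contact_force: [0.5, 0.0, -4.3]
grip_width: 0.0107
```

```bash
python3 go.py 0.5043 0.2278 0.194 4.26
```

```text
shift [-0.0005  0.0441 -0.3325] rot [-0.01 -0.    0.03] at [ 0.485  -0.107   0.1935] w 0.0107 t 6.5 F [ 0.5  0.  -4.3]
```

>>> {"api": "drive_tool", "payload": {
  "moves": [
    [[0.005,0,0.0005,-0.003,0,0,0],[0.005,0,0.001,-0.01,0,0,0],[0.005,0,0.003,-0.021,0,0,0],[0.005,0,0.005,-0.036,0,0,0],[0.005,0,0.0075,-0.055,0,0,0],[0.005,0,0.0105,-0.077,0,0,0],[0.005,0,0.0135,-0.1,0,0,0],[0.005,0,0.0165,-0.124,0,0,0],[0.005,0,0.0195,-0.148,0,0,0],[0.005,0,0.023,-0.172,0,0,0],[0.005,0,0.026,-0.196,0,0,0],[0.005,0,0.029,-0.22,0,0,0],[0.005,0,0.0325,-0.244,0,0,0],[0.005,0,0.0355,-0.267,0,0,0],[0.005,0,0.038,-0.287,0,0,0],[0.005,0,0.0405,-0.304,0,0,0],[0.005,0,0.042,-0.317,0,0,0],[0.005,0,0.0432,-0.326,0,0,0],[0.005,0,0.044,-0.331,0,0,0],[0.005,0,0.0441,-0.3325,0,0,0]]
  ]
}}

```text
time: 8.17
tool_pos: [0.5044, 0.2284, 0.1936]
ee_rot: [0.518, 0.481, 0.518, -0.481]
contact_force: [-0.4, 0.1, -5.1]
grip_width: 0.0106
```

```bash
python3 - <<'E'
from h import *
f=grab('wrist'); p,r,s=tool(); print(p.round(4),s['time'],np.round(s['contact_force'],1))
W=cloud(f).reshape(-1,3); save(f,'w4.png',None,1.42)
a=np.radians(4.26); u=W[:,:2]@[np.cos(a),np.sin(a)]; v=W[:,:2]@[-np.sin(a),np.cos(a)]
tc=p[:2]@[np.cos(a),np.sin(a)],p[:2]@[-np.sin(a),np.cos(a)]; print('tcp uv',tc)
m=(abs(W[:,2]-.096)<.005)&(abs(u-tc[0])<.1)&(abs(v-tc[1])<.13)
print('rim u',np.percentile(u[m],[.5,2,98,99.5]).round(4),'v',np.percentile(v[m],[.5,2,98,99.5]).round(4),m.sum())
mm=m&(abs(v-tc[1])<.08)&(u<tc[0]);print('front rim u',np.percentile(u[mm],[1,50,99]).round(4) if mm.any() else None)
mm=m&(abs(u-tc[0])<.05)
for q in (mm&(v>tc[1]),mm&(v<tc[1])): print('end rim v',np.percentile(v[q],[1,50,99]).round(4) if q.any() else None)
m=(W[:,2]>p[2]-.021)&(W[:,2]<p[2]-.012)&(abs(u-tc[0])<.075)&(abs(v-tc[1])<.11)
print('tray wall',cv2.minAreaRect((np.c_[u,v][m]*1000).astype(np.float32)))
E
python3 go.py 0.5043 0.2278 0.112 4.26
```

```text
[0.5044 0.2279 0.1937] 8.2167 [-0.   0.1 -4.4]
tcp uv (np.float64(0.5199677842107145), np.float64(0.18984201961925753))
shift [ 0.0817 -0.0001  0.0001] rot [-0.    0.01  0.01] at [0.5044 0.2279 0.1937] w 0.0106 t 8.2167 F [-0.   0.1 -4.4]Traceback (most recent call last):
  File "<stdin>", line 7, in <module>
    return _quantile_unchecked(
        a, q, axis, out, overwrite_input, method, keepdims, weights)
    return _ureduce(a,
                    func=_quantile_ureduce_func,
    ...<5 lines>...
                    overwrite_input=overwrite_input,
                    method=method)
    r = func(a, **kwargs)
    result = _quantile(arr,
                       quantiles=q,
    ...<2 lines>...
                       out=out,
                       weights=wgt)
    slices_having_nans = np.isnan(arr[-1, ...])
                                  ~~~^^^^^^^^^
IndexError: index -1 is out of bounds for axis 0 with size 0
```

View pics/w4.png

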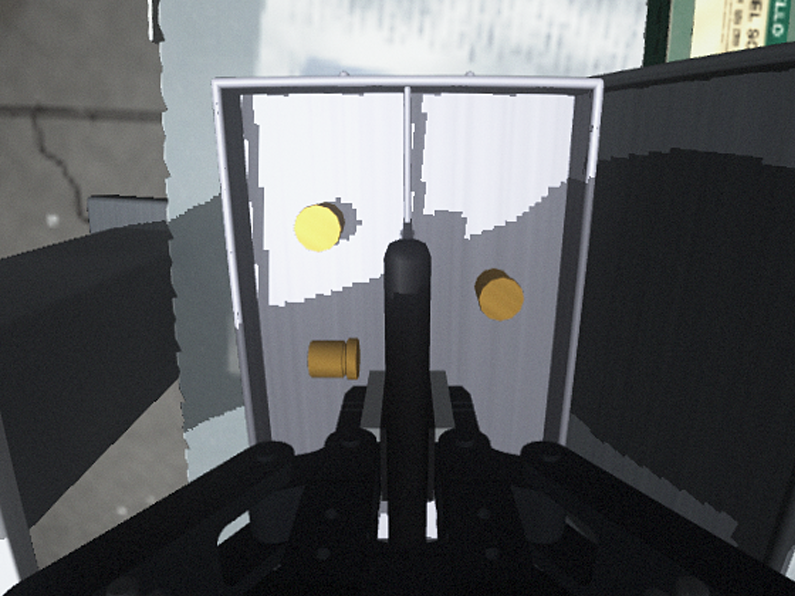

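The tray is level over the box, and the three visible stand-offs are undisturbed, at (318,228), (498,297) and (333,358). I lower it to just inside the rim and check the forces.

>>> {"api": "drive_tool", "payload": {
  "moves": [
    [[0.005,0.003,0,0,0,0,0],[0.005,0.009,0,0,0,0,0],[0.005,0.018,0,0,0,0,0],[0.005,0.028,0,0,0,0,0],[0.005,0.037,0,0,0,0,0],[0.005,0.044,0,0,0,0,0],[0.005,0.049,0,0,0,0,0],[0.005,0.054,0,0,0,0,0],[0.005,0.058,0,0,0,0,0],[0.005,0.062,0,0,0,0,0],[0.005,0.066,0,0,0,0,0],[0.005,0.07,0,0,0,0,0],[0.005,0.07,0,0,0,0,0]]
  ]
}}

```text
time: 9.3
tool_pos: [0.5043, 0.2277, 0.1231]
ee_rot: [0.518, 0.481, 0.518, -0.481]
contact_force: [-0.7, -0.8, -4.6]
grip_width: 0.0108
```

```bash
python3 - <<'E'
from h import *
f=grab('wrist');p,r,s=tool(); print(p.round(4),s['time'],np.round(s['contact_force'],1),np.round(s['wrist_torque'],2))
W=cloud(f).reshape(-1,3); a=np.radians(4.26); D=W[:,:2]-p[:2]; u=D@[np.cos(a),np.sin(a)]; v=D@[-np.sin(a),np.cos(a)]; z=W[:,2]
b=(abs(u)<.1)&(abs(v)<.13)
# profiles: at v slice find z vs u; at u slice z vs v
for v0 in(.06,.03):
  m=b&(abs(v-v0)<.006)
  for lo in(-.076,.052):
    print('v',v0,[(round(x*1000),(np.percentile(z[m&(abs(u-x)<.001)],[5,95])*1000).round().tolist() if (m&(abs(u-x)<.001)).any() else None) for x in np.arange(lo,lo+.024,.002)])
m=b&(abs(u-.03)<.006)
print('end',[(round(x*1000),(np.percentile(z[m&(abs(v-x)<.001)],[5,95])*1000).round().tolist() if (m&(abs(v-x)<.001)).any() else None) for x in np.arange(.09,.114,.002)])
E
```

```text
[0.5044 0.2278 0.1235] 9.35 [ 0.2 -0.6 -4.9] [-0.04 -0.01 -0.  ]
v 0.06 [(-76, None), (-74, None), (-72, [94.0, 95.0]), (-70, [95.0, 97.0]), (-68, [96.0, 98.0]), (-66, [95.0, 98.0]), (-64, [97.0, 97.0]), (-62, [105.0, 107.0]), (-60, [100.0, 108.0]), (-58, [87.0, 107.0]), (-56, [86.0, 88.0]), (-54, [86.0, 88.0])]
v 0.06 [(52, [86.0, 88.0]), (54, [86.0, 88.0]), (56, [86.0, 88.0]), (58, [87.0, 107.0]), (60, [106.0, 107.0]), (62, None), (64, [95.0, 97.0]), (66, [96.0, 101.0]), (68, [99.0, 102.0]), (70, [99.0, 102.0]), (72, [98.0, 101.0]), (74, [97.0, 99.0])]
v 0.03 [(-76, None), (-74, None), (-72, None), (-70, [95.0, 97.0]), (-68, [96.0, 97.0]), (-66, [95.0, 98.0]), (-64, None), (-62, [105.0, 107.0]), (-60, [105.0, 108.0]), (-58, [87.0, 107.0]), (-56, [86.0, 88.0]), (-54, [86.0, 88.0])]
v 0.03 [(52, [86.0, 88.0]), (54, [86.0, 88.0]), (56, [86.0, 88.0]), (58, [87.0, 107.0]), (60, [106.0, 107.0]), (62, [105.0, 105.0]), (64, [96.0, 98.0]), (66, [96.0, 98.0]), (68, [96.0, 100.0]), (70, [98.0, 100.0]), (72, [98.0, 99.0]), (74, [97.0, 99.0])]
end [(90, [86.0, 88.0]), (92, [86.0, 88.0]), (94, [86.0, 88.0]), (96, [88.0, 108.0]), (98, [105.0, 107.0]), (100, None), (102, [78.0, 96.0]), (104, [95.0, 98.0]), (106, [95.0, 97.0]), (108, [94.0, 96.0]), (110, [80.0, 82.0]), (112, [78.0, 81.0]), (114, [69.0, 78.0])]
```

Gaps are even: the rim starts at ±64 to 65 mm beside tray walls at ±61 mm, and no side force shows. I lower it onto the ledges.

>>> {"api": "drive_tool", "payload": {
  "moves": [
    [[0.005,0.003,0,0,0,0,0],[0.005,0.008,0,0,0,0,0],[0.005,0.014,0,0,0,0,0],[0.005,0.02,0,0,0,0,0],[0.005,0.026,0,0,0,0,0],[0.005,0.032,0,0,0,0,0],[0.005,0.037,0,0,0,0,0],[0.005,0.041,0,0,0,0,0],[0.005,0.044,0,0,0,0,0],[0.005,0.046,0,0,0,0,0],[0.005,0.047,0,0,0,0,0],[0.005,0.048,0,0,0,0,0],[0.005,0.048,0,0,0,0,0]]
  ]
}}

```text
time: 10.43
tool_pos: [0.5046, 0.2279, 0.0758]
ee_rot: [0.518, 0.481, 0.518, -0.481]
contact_force: [0.2, 0.4, -4.0]
grip_width: 0.0104
```

>>> {"api": "drive_tool", "payload": {
  "moves": [
    [[0.005,0.001,0,0,0,0,0],[0.005,0.002,0,0,0,0,0],[0.005,0.003,0,0,0,0,0],[0.005,0.0035,0,0,0,0,0],[0.005,0.004,0,0,0,0,0],[0.005,0.004,0,0,0,0,0]]
  ]
}}

```text
time: 10.93
tool_pos: [0.5047, 0.2279, 0.0737]
ee_rot: [0.518, 0.482, 0.518, -0.481]
contact_force: [-12.9, -4.1, 40.8]
grip_width: 0.0104
```

>>> {"api": "drive_tool", "payload": {
  "moves": [
    [[0.005,-0.001,0,0,0,0,0],[0.005,-0.002,0,0,0,0,0],[0.005,-0.002,0,0,0,0,0],[0.005,-0.002,0,0,0,0,0]]
  ]
}}

```text
time: 11.27
tool_pos: [0.5046, 0.2279, 0.0739]
ee_rot: [0.518, 0.481, 0.518, -0.481]
contact_force: [-0.8, 0.2, 3.1]
grip_width: 0.0106
```

```bash
python3 tilt.py; python3 - <<'E'
from h import *
W=np.load('wh.npy'); p,r,s=tool(); a=np.radians(4.26); D=W[:,:2]-p[:2]; u=D@[np.cos(a),np.sin(a)]; v=D@[-np.sin(a),np.cos(a)]; z=W[:,2]
for n,m in dict(bar=(abs(u)<.004)&(v>.02)&(v<.05),floor=(abs(u)>.01)&(abs(u)<.05)&(v>.02)&(v<.09),frontrim=(abs(u+.0665)<.0015)&(abs(v)<.1)).items(): print(n,np.percentile(z[m],[5,50,95]).round(4))
E
```

```text
[0.5046 0.2279 0.0739] 11.3167 [-2.1  0.1  4.4] [-0.03  0.3  -0.05] 0.010522983623582706
[(np.float64(0.005), np.int64(2098)), (np.float64(0.008), np.int64(1986)), (np.float64(0.011), np.int64(1840)), (np.float64(0.014), np.int64(5948)), (np.float64(0.017), np.int64(5957)), (np.float64(0.02), np.int64(3433)), (np.float64(0.023), np.int64(3011)), (np.float64(0.026), np.int64(2275)), (np.float64(0.029), np.int64(1616)), (np.float64(0.032), np.int64(3846)), (np.float64(0.035), np.int64(40401)), (np.float64(0.038), np.int64(715)), (np.float64(0.041), np.int64(5)), (np.float64(0.044), np.int64(0)), (np.float64(0.047), np.int64(0))]
floor plane slopes y,z, depth [-0.0002  0.0001  0.036 ] 42034
wall rect (tool y,z mm) ((-0.9325790405273438, -3.4569854736328125), (132.00418090820312, 199.1934356689453), 0.1286645382642746) 14917
bar [0.0978 0.0996 0.1007]
floor [0.0369 0.038  0.0556]
frontrim [0.0491 0.0787 0.0968]
```

It is seated: bar top at about 0.0996 m (centre about 92 mm), floor slopes under 0.001, and the ledges now take the load. Next I hold briefly, release and retreat, and work out the lid angle.

>>> {"api": "drive_tool", "payload": {
  "moves": [
    [[0.005,0,0,0,0,0,0],[0.005,0,0,0,0,0,0],[0.015,0,0,0,0,0,0],[0.025,0,0,0,0,0,0],[0.035,0,0,0,0,0,0],[0.045,0,0,0,0,0,0],[0.045,-0.003,0,0,0,0,0],[0.045,-0.01,0,0,0,0,0],[0.045,-0.025,0,0,0,0,0],[0.045,-0.05,0,0,0,0,0],[0.045,-0.09,0,0,0,0,0],[0.03,-0.13,0,0,0,0,0],[0.02,-0.17,0,0,0,0,0],[0.01,-0.21,0,0,0,0,0],[0,-0.25,0,0,0,0,0],[0,-0.25,0,0,0,0,0],[0,-0.25,0,0,0,0,0]]
  ]
}}

```text
time: 12.73
tool_pos: [0.5051, 0.228, 0.3264]
ee_rot: [0.518, 0.483, 0.518, -0.48]
contact_force: [-0.1, -0.2, -1.6]
grip_width: -0.0002
```

```bash
cat > loc.py <<'E'
from h import *
C=np.array([.5043,.2278]); A=np.radians(4.26); M=np.array([[np.cos(A),-np.sin(A)],[np.sin(A),np.cos(A)]])
def loc(W): return np.concatenate([(W[...,:2]-C)@M,W[...,2:]],-1)
def wor(x,y): return C+M@np.array([x,y])
E
python3 - <<'E'
from loc import *
f=grab('wrist'); p,r,s=tool(); print(p,s['time'])
save(f,'w5.png',None,1.42)
for n,W in(('wbox',np.load('wbox.npy')),('now',cloud(f)),('top',np.load('top.npy'))):
    L=loc(W).reshape(-1,3); m=(abs(L[:,1])<.095)&(L[:,0]>.06)&(L[:,0]<.16)&(L[:,2]>.12)&(L[:,2]<.21); m&=abs(L[:,1])>.02
    Q=L[m]; k=np.polyfit(Q[:,2],Q[:,0],1); print(n,len(Q),'theta',np.pi/2+np.arctan(k[0]),'x at z=.2',np.polyval(k,.2))
    m=(abs(L[:,1]+.05)<.03)&(L[:,0]>.06)&(L[:,0]<.2)&(L[:,2]>.2)&(L[:,2]<.3); Q=L[m]
    if len(Q): print(' edge maxz',np.percentile(Q,[2,98],axis=0).round(4).tolist())
    m=(abs(L[:,1])<.012)&(L[:,0]>.06)&(L[:,0]<.2)&(L[:,2]>.24)&(L[:,2]<.3); Q=L[m]
    if len(Q): print(' hasp',np.percentile(Q,[2,98],axis=0).round(4).tolist())
for xy in((.16,-.05),(.18,-.05)): print(wor(*xy))
E
```

```text
[0.50442196 0.22782721 0.32456676] 12.7833
wbox 9608 theta 1.9247661285698552 x at z=.2 0.11806116615207105
 edge maxz [[0.1137, -0.0787, 0.2007], [0.1265, -0.0213, 0.2271]]
 hasp [[0.1106, -0.0114, 0.2419], [0.1162, 0.0116, 0.2593]]
now 10765 theta 1.9243354055738813 x at z=.2 0.11804278589675515
 edge maxz [[0.1138, -0.0786, 0.2005], [0.1265, -0.0215, 0.2269]]
 hasp [[0.1101, -0.0116, 0.2427], [0.1156, 0.0118, 0.2594]]
top 983 theta 1.9236668435043802 x at z=.2 0.11731301607133196
 edge maxz [[0.1136, -0.0783, 0.2025], [0.1265, -0.0214, 0.2288]]
 hasp [[0.1101, -0.0104, 0.2409], [0.1194, 0.0109, 0.2626]]
[0.66757208 0.18982334]
[0.68751683 0.191309  ]
```

View pics/w5.png

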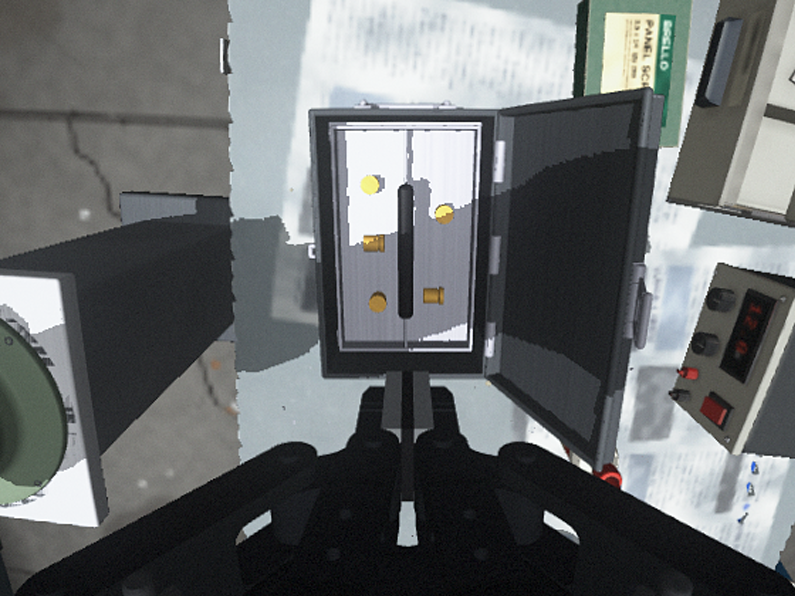

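All five stand-offs are in the seated tray, which is centred in the box. The lid angle is 1.924. Next I go over the lid and down behind its edge, off to the -y side of the hasp.

>>> {"api": "drive_tool", "payload": {
  "moves": [
    [[0,-0.01,0.03,0.01,0,0,0],[0,-0.01,0.065,0.02,0,0,0],[0,-0.01,0.1,0.03,0,0,0],[0,-0.01,0.135,0.04,0,0,0],[0,-0.01,0.16,0.05,0,0,0],[0,-0.01,0.165,0.05,0,0,0],[0,0.01,0.165,0.05,0,0,0],[0,0.04,0.165,0.05,0,0,0],[0,0.075,0.165,0.05,0,0,0],[0,0.105,0.165,0.05,0,0,0],[0,0.12,0.165,0.05,0,0,0],[0,0.122,0.165,0.05,0,0,0],[0,0.122,0.165,0.05,0,0,0]]
  ]
}}

```text
time: 13.87
tool_pos: [0.672, 0.1901, 0.2006]
ee_rot: [0.518, 0.48, 0.519, -0.482]
contact_force: [1.0, 0.1, 1.4]
grip_width: -0.0
```

```bash
python3 - <<'E'
from loc import *
p,r,s=tool(); print(loc(p).round(4),s['contact_force'])
# TCP path, local: contact at d from hinge along face, tip half width 12mm
for th in np.arange(1.9,-.01,-.1):
    d=.11; c,sn=np.cos(th),np.sin(th)
    q=np.array([-d*c+.014*sn, d*sn+.014*c])
    q+= np.array([.012*1,0]) if c>0 else np.array([.012,0])
    print(round(th,2),(q+[.068,.096]).round(4))
E
```

```text
[ 0.1644 -0.0501  0.2006] [0.99091424 0.08321791 1.39559424]
1.9 [0.1288 0.1956]
1.8 [0.1186 0.1999]
1.7 [0.1081 0.2033]
1.6 [0.0972 0.2055]
1.5 [0.0862 0.2067]
1.4 [0.0751 0.2068]
1.3 [0.0641 0.2057]
1.2 [0.0532 0.2036]
1.1 [0.0426 0.2004]
1.0 [0.0323 0.1961]
0.9 [0.0226 0.1909]
0.8 [0.0134 0.1847]
0.7 [0.0049 0.1776]
0.6 [-0.0029  0.1697]
0.5 [-0.0098  0.161 ]
0.4 [-0.0159  0.1517]
0.3 [-0.0209  0.1419]
0.2 [-0.025   0.1316]
0.1 [-0.0281  0.1209]
-0.0 [-0.03  0.11]
```

>>> {"api": "drive_tool", "payload": {
  "moves": [
    [[0,0.001,-0.01,0,0,0,0],[0,0.002,-0.024,0,0,0,0],[0,0.003,-0.036,0,0,0,0],[0,0,-0.046,0,0,0,0],[0,-0.003,-0.056,0,0,0,0],[0,-0.005,-0.067,0,0,0,0],[0,-0.006,-0.078,0,0,0,0],[0,-0.006,-0.089,0,0,0,0],[0,-0.005,-0.1,0,0,0,0],[0,-0.003,-0.111,0,0,0,0],[0,0,-0.122,0,0,0,0],[0,0.0045,-0.132,0,0,0,0],[0,0.0045,-0.132,0,0,0,0]]
  ]
}}

```text
time: 14.95
tool_pos: [0.5402, 0.1806, 0.1983]
ee_rot: [0.518, 0.481, 0.518, -0.481]
contact_force: [-0.4, -0.7, -0.2]
grip_width: -0.0001
```

```bash
cat > lid.py <<'E'
from loc import *
p,r,s=tool(); print('tcp',loc(p).round(4),np.round(s['contact_force'],1),s['time'])
f=grab('side'); L=loc(cloud(f)).reshape(-1,3); cv2.imwrite('pics/side.png',f['frame'][...,::-1])
m=(abs(L[:,1]+.04)<.055)&(L[:,0]>-.1)&(L[:,0]<.08)&(L[:,2]>.1)&(L[:,2]<.25)
m=(L[:,1]<-.085)&(L[:,1]>-.108)&(L[:,0]>-.1)&(L[:,0]<.085)&(L[:,2]>.1)&(L[:,2]<.25)
Q=L[m]; print(len(Q),np.percentile(Q,[2,98],axis=0).round(3).tolist())
best=max(np.arange(0,2,.01),key=lambda t:(abs((Q[:,0]-.068)*np.sin(t)+(Q[:,2]-.096)*np.cos(t)-.014)<.003).sum())
print('theta~',best)
E
python3 lid.py
```

```text
tcp [ 0.0323 -0.0497  0.1983] [-0.4 -0.7 -0.2] 14.95
374 [[0.003, -0.108, 0.105], [0.077, -0.087, 0.218]]
theta~ 1.03
```

>>> {"api": "drive_tool", "payload": {
  "moves": [
    [[0,0.006,-0.01,0,0,0,0],[0,0.012,-0.019,0,0,0,0],[0,0.019,-0.027,0,0,0,0],[0,0.027,-0.035,0,0,0,0],[0,0.036,-0.042,0,0,0,0],[0,0.045,-0.048,0,0,0,0],[0,0.055,-0.053,0,0,0,0],[0,0.065,-0.057,0,0,0,0],[0,0.075,-0.06,0,0,0,0],[0,0.081,-0.062,0,0,0,0],[0,0.084,-0.062,0,0,0,0],[0,0.084,-0.062,0,0,0,0]]
  ]
}}

```text
time: 16.0
tool_pos: [0.4798, 0.1758, 0.1133]
ee_rot: [0.518, 0.481, 0.518, -0.481]
contact_force: [-0.2, 0.1, 0.1]
grip_width: 0.0001
```

```bash
python3 lid.py
```

```text
tcp [-0.0283 -0.05    0.1133] [-0.2  0.1  0.1] 16.0
539 [[-0.064, -0.107, 0.1], [0.067, -0.086, 0.249]]
theta~ 0.01
```

>>> {"api": "drive_tool", "payload": {
  "moves": [
    [[0,0.001,0,0,0,0,0],[0,0.002,0,0,0,0,0],[0,0.003,0,0,0,0,0],[0,0.003,0,0,0,0,0]]
  ]
}}

```text
time: 16.38
tool_pos: [0.4794, 0.1759, 0.1103]
ee_rot: [0.518, 0.481, 0.518, -0.481]
contact_force: [-0.8, -0.5, -0.4]
grip_width: -0.0001
```

>>> {"api": "drive_tool", "payload": {
  "moves": [
    [[0,0.0007,0,0,0,0,0],[0,0.0014,0,0,0,0,0],[0,0.002,0,0,0,0,0],[0,0.002,0,0,0,0,0]]
  ]
}}

```text
time: 16.72
tool_pos: [0.4795, 0.1759, 0.1097]
ee_rot: [0.518, 0.482, 0.518, -0.481]
contact_force: [-10.1, -3.7, 36.0]
grip_width: -0.0
```

The lid is shut; the press reached 36 N at z = 0.110. Next comes the hasp, pushed from the front with the closed fingers.

>>> {"api": "drive_tool", "payload": {
  "moves": [
    [[0,-0.004,0,0,0,0,0],[0,-0.02,0,0,0,0,0],[0,-0.05,0,0,0,0,0],[0,-0.06,-0.03,-0.015,0,0,0],[0,-0.06,-0.06,-0.03,0,0,0],[0,-0.06,-0.09,-0.045,0,0,0],[0,-0.06,-0.1065,-0.05,0,0,0],[0,-0.06,-0.1065,-0.05,0,0,0],[0,-0.03,-0.1065,-0.05,0,0,0],[0,0.005,-0.1065,-0.05,0,0,0],[0,0.03,-0.1065,-0.05,0,0,0],[0,0.04,-0.1065,-0.05,0,0,0],[0,0.04,-0.1065,-0.05,0,0,0]]
  ]
}}

```text
time: 17.8
tool_pos: [0.369, 0.2168, 0.0664]
ee_rot: [0.518, 0.48, 0.518, -0.482]
contact_force: [-1.0, -0.2, -0.3]
grip_width: -0.0001
```

```bash
python3 lid.py; python3 go.py 0 0 0 4.26 | cut -c1-80
```

```text
tcp [-0.1358 -0.0009  0.0664] [-1.  -0.2 -0.3] 17.8
466 [[-0.064, -0.107, 0.101], [0.067, -0.086, 0.113]]
theta~ 0.0
shift [ 0.0685 -0.3844  0.1893] rot [-0.05  0.07  0.08] at [0.3695 0.2171 0.0677
```

>>> {"api": "drive_tool", "payload": {
  "moves": [
    [[0,0,0.012,0,0,0,0],[0,0,0.022,0,0,0,0],[0,0,0.03,0,0,0,0],[0,0,0.036,0,0,0,0],[0,0,0.041,0,0,0,0],[0,0,0.045,0,0,0,0],[0,0,0.045,0,0,0,0],[0,0,0.045,0,0,0,0]]
  ]
}}

```text
time: 18.52
tool_pos: [0.4145, 0.2211, 0.0684]
ee_rot: [0.518, 0.481, 0.518, -0.481]
contact_force: [0.2, -0.2, 0.5]
grip_width: -0.0002
```

>>> {"api": "drive_tool", "payload": {
  "moves": [
    [[0,0,0.001,0,0,0,0],[0,0,0.002,0,0,0,0],[0,0,0.003,0,0,0,0],[0,0,0.003,0,0,0,0]]
  ]
}}

```text
time: 18.85
tool_pos: [0.4156, 0.2212, 0.0681]
ee_rot: [0.518, 0.48, 0.519, -0.482]
contact_force: [-11.8, 0.1, 7.7]
grip_width: -0.0002
```

>>> {"api": "drive_tool", "payload": {
  "moves": [
    [[0,0,0.001,0,0,0,0],[0,0,0.0015,0,0,0,0],[0,0,0.0015,0,0,0,0],[0,0,0,0,0,0,0],[0,0,-0.01,0,0,0,0],[0,0,-0.03,0,0,0,0],[0,0,-0.045,0,0,0,0],[0,-0.04,-0.045,0,0,0,0],[0,-0.08,-0.045,0,0,0,0],[0,-0.12,-0.045,0,0,0,0],[0,-0.16,-0.045,0,0,0,0],[0,-0.2,-0.045,0,0,0,0],[0,-0.22,-0.045,0,0,0,0],[0,-0.22,-0.045,0,0,0,0],[0,-0.22,-0.045,0,0,0,0]]
  ]
}}

```text
time: 20.1
tool_pos: [0.3723, 0.2184, 0.289]
ee_rot: [0.518, 0.482, 0.519, -0.48]
contact_force: [-0.2, 0.2, -1.4]
grip_width: -0.0001
```

```bash
python3 lid.py; python3 - <<'E'
from loc import *
for n in('wrist','top'):
    f=grab(n); L=loc(cloud(f))
    im=f['frame']
    m=(abs(L[...,1])<.012)&(L[...,0]>-.12)&(L[...,0]<-.066)&(L[...,2]>.04)&(L[...,2]<.12)
    v,u=np.nonzero(m); Q=L[m]; print(n,len(Q),(u.min(),u.max(),v.min(),v.max()) if len(u) else '')
    if len(Q): print(np.percentile(Q,[1,50,99],axis=0).round(4).tolist())
    m=(abs(L[...,1])<.1)&(abs(L[...,0])<.06)&(L[...,2]>.09)&(L[...,2]<.2); Q=L[m]; k=np.linalg.lstsq(np.c_[Q[:,:2],np.ones(len(Q))],Q[:,2],rcond=None)[0]; print('lid plane',k.round(4))
    save(f,'end_%s.png'%n,None,1.42)
E
```

```text
tcp [-0.1323  0.0004  0.289 ] [-0.2  0.2 -1.4] 20.1
472 [[-0.063, -0.107, 0.1], [0.068, -0.086, 0.113]]
theta~ 0.0
wrist 463 (np.int64(337), np.int64(356), np.int64(167), np.int64(201))
[[-0.0785, -0.0117, 0.0548], [-0.0734, 0.0002, 0.1022], [-0.0662, 0.0118, 0.1119]]
lid plane [ 0.0008 -0.0004  0.1119]
top 48 (np.int64(219), np.int64(228), np.int64(264), np.int64(268))
[[-0.0782, -0.0118, 0.069], [-0.0718, -0.0003, 0.1072], [-0.0664, 0.0112, 0.1132]]
lid plane [-0.0006  0.0022  0.1118]
```

View pics/end_wrist.png

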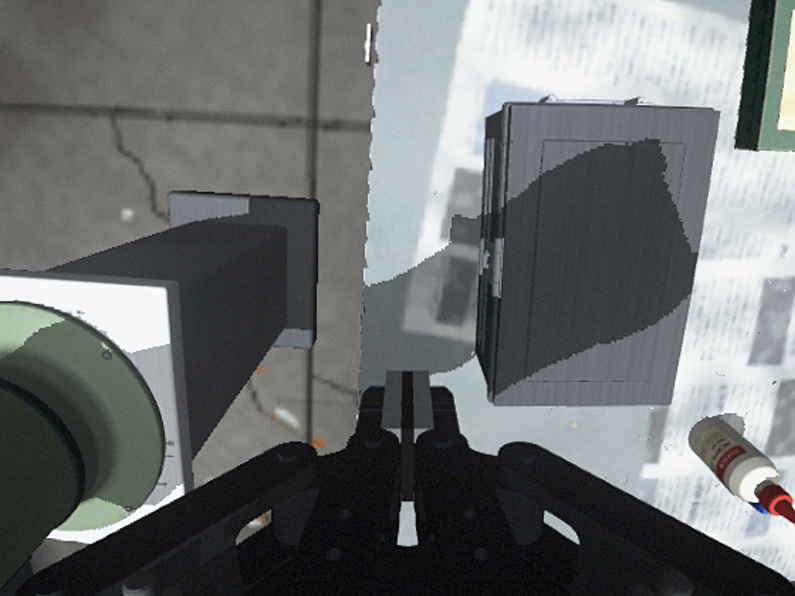

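The lid is shut flat, with plane slope under 0.001. The hasp leaf near (497,266) hangs down the front. I'll check its angle by fit.

```bash
python3 - <<'E'
from loc import *
f=grab('wrist'); L=loc(cloud(f))
save(f,'hasp.png',(320,140,380,230),6.6)
for ys in((-.012,-.007),(-.003,.003),(.007,.012)):
  m=(L[...,1]>ys[0])&(L[...,1]<ys[1])&(L[...,0]>-.11)&(L[...,0]<-.062)&(L[...,2]>.03)&(L[...,2]<.116); Q=L[m]; Q=Q[np.argsort(-Q[:,2])]
  print(ys,(Q[::max(1,len(Q)//16)][:,[0,2]]*1000).round(1).tolist())
E
```

```text
(-0.012, -0.007) [[-65.3, 112.3], [-64.9, 111.6], [-62.9, 111.2], [-69.8, 110.9], [-66.7, 110.5], [-68.6, 110.0], [-69.6, 109.6], [-71.3, 109.1], [-73.2, 108.6], [-71.0, 107.7], [-73.9, 106.3], [-73.9, 101.0], [-74.3, 96.8], [-74.5, 91.6], [-74.6, 86.1], [-75.6, 79.4], [-78.1, 74.5], [-76.9, 73.7], [-77.9, 72.4]]
(-0.003, 0.003) [[-65.7, 112.4], [-67.4, 111.2], [-63.4, 110.7], [-65.3, 110.5], [-63.5, 110.2], [-62.4, 109.9], [-69.0, 109.2], [-69.9, 108.5], [-71.6, 108.0], [-72.3, 106.7], [-73.1, 105.1], [-74.0, 98.8], [-74.3, 93.4], [-76.0, 86.2], [-75.0, 85.2], [-74.7, 84.3], [-78.4, 73.0]]
(0.007, 0.012) [[-64.3, 112.3], [-63.1, 111.6], [-65.2, 111.0], [-64.0, 110.6], [-66.7, 109.8], [-70.5, 109.3], [-69.4, 108.3], [-70.2, 107.4], [-72.9, 106.1], [-73.9, 101.4], [-74.1, 95.3], [-74.7, 87.8], [-75.5, 79.8], [-75.8, 74.5], [-77.6, 72.9], [-78.3, 70.2], [-68.0, 53.1], [-69.5, 33.2]]
```

View pics/hasp.png

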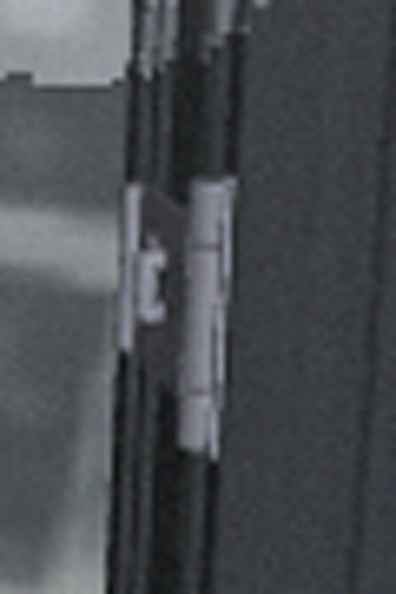

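The leaf lies against the front. Its measured slope of about 0.075 rad matches the apparent slope of the box wall below it, so the hasp is closed. The arm is clear of everything, so I hand in.

```bash
python3 -c "
from bench import workorder; print(workorder.job_done())"
```

```text
the job is handed in; nothing more can be done
None
```

The tray is in the toolbox, the lid is shut and the hasp is pressed home; I handed the job in at about 20 s of robot time. `job_done` gives no verdict, so what follows rests on my own checks.

- **Tray:** I carried it level and lowered it until the ledges took its weight, then released. Floor slope was under 0.001 and the bar centre about 92 mm. Lowering peaked at about 41 N at the wrist, so I backed off before letting go. A picture after release showed all five stand-offs in the tray.
- **Lid:** After I pushed it over from behind and pressed it down (36 N), its fitted angle was 0.00 rad from the side camera. The top-face slope was under 0.001 from the wrist camera and about 0.002 from the top camera.
- **Hasp:** The leaf measured about 0.075 rad. The box wall below it showed a similar slope (about 0.07), which I put down to camera bias, so I take it as closed; the limit is 0.15.
- **Bystanders:** The arm never went near the tumbler, bottle or tin, but I did not re-measure their positions at the end.

The gripper ended up clear of everything, and none of these checks failed.

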